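Assemble a boat-trailer roller on its spindle

TASK

Assemble the trailer roller on the bracket's horizontal spindle: slide on the grey metal spacer first, then the black roller, then the orange end cap, and press the cap home against the sprung collar until the red latch springs up in front of it and holds the whole stack. Feel your way on without forcing: never load the bracket or spindle with more than about 3 kg (30 N), and leave the jar, the wrench and the blue bin where they are.

Things in the scene. Friction and masses are not known exactly. Their poses are not given: they have to be found in the camera images.
- bracket: Fixed bracket; its base plate 120 x 130 x 10 mm lies on the table; yaw varies. Origin on the table, z up. An upright plate (70 mm wide along x, top 146 mm up, face at y = 0) carries a rigid 16 mm steel spindle that points level along this body's -y, nominally at x = 0, 120 mm up. More than 30 N on the bracket, spindle, collar or latch counts as forcing.
- spindle_axis (a point): Nominal root of the spindle: in the plane of the plate's face, 120 mm up. Axes as the bracket: -y points along the spindle to its tip. The spindle is clamped in an adjusting slot: the real one (with collar and latch) stands up to 9 mm farther out or in, and up to 3 mm off sideways and in height, always parallel to this axis. This point does not show that.
- spindle_tip (a point): Nominal centre of the spindle's tip, 138 mm along -y from spindle_axis; the real one is off as told there. The last 14 mm taper from 16 mm to 6 mm diameter. At the root a brass sprung collar (36 mm diameter), outer face nominally 26 mm from the plate, resists with 3 N plus 1 N per mm; it is solid after 6 mm.
- latch (a joint): Red spring latch on top of the spindle, a 6 mm wide wedge 4.5 mm proud: ramp towards the tip (foot nominally 123 mm from the plate), upright rear face at 111 mm. Value in m: 0 up, 0.0055 pressed in. A bore sliding inwards presses it (drag 1 to 5 N); it springs up once the part is wholly past. The stack of three (88 mm) must press the collar 3 mm in for that.
- rack: Fixed wooden rack, 70 x 240 x 12 mm base, with a V trough along its y axis (30 degree flanks, 38 mm wide over the top, lowest line 30 mm above the table, flank tops 41 mm). Holds the three parts lying in a row about 72 mm apart, bores along the rack's y, in any order. Origin on the table at the centre of the base.
- spacer_center (a point): Centre of the grey metal spacer: a cylinder of 44 mm diameter, 24 mm long along its own y axis, with an 18.4 mm bore along y; 90 g. It starts level in the rack, its centre about 55 mm above the table. Symmetric end for end.
- roller_center (a point): Centre of the black rubber roller: 50 mm diameter, 40 mm long along its own y axis, 18.4 mm bore along y; 140 g. Centre about 59 mm above the table at the start. Symmetric end for end.
- cap_center (a point): Centre of the orange end cap: a thick ring of 56 mm diameter, 24 mm long along its own y axis, 18.4 mm bore through it along y; 110 g. Centre about 62 mm above the table at the start. Symmetric end for end. When latched its centre is 12 mm inside the latch's rear face.
- grease: Jar with red lid, 60 mm diameter, 75 mm tall, a bystander. Origin under its centre.
- wrench: Wrench lying on the table, about 180 mm long, a bystander.
- bluebin: Small open blue bin, 120 x 100 x 60 mm, a bystander. Origin under its centre.

How it is judged:
By the outcome, as a careful person would: the job done as asked, in the order asked, and still so for the second after the job is handed in, with the robot touching nothing.
It also fails if it takes over 72 s, if anything falls off the work surface, if the arm or the gripper's body presses on something with over 40 N, if the wrist force passes 120 N, or if a joint passes its speed limit or range.

ROBOT

A 6-joint arm with a two-finger parallel gripper is mounted at the origin on the work surface. World frame = base frame: x ahead of the robot, y to its left, z up, the work surface at z = 0. Lengths are in mm, angles in rad, forces in N, time in s.
With the tool pointing down it reaches from about 400 to 925 mm from the base axis. Payload 12.5 kg.
Tool frame: the origin (TCP) lies between the finger pads; the fingertips stand 25 mm ahead of it and the grasp point (between the pads) lies 6 mm ahead of it; z points along the fingers, y is the line along which they close (so a half turn about z gives the same grasp; the last joint's range is limited). The gripper opens to 95 mm and grips with 3 to 60 N. Pads are 20 mm wide; open, the fingers measure 119 mm over their backs; the gripper's body (75 mm by 180 mm) begins 59 mm behind the grasp point.
Start: joints at [-1.274, 0.491, 1.559, -0, 1.092, -0.106], TCP at [245.022, -574.989, 202.561] pointing down, gripper open.
Joint ranges: [-3.1, 3.1], [-0.84, 2.19], [0.05, 2.79], [-1.13, 4.28], [0.06, 2.93], [-2.69, 2.69]. Speed limits (rad/s): [2.22, 2.22, 2.79, 3.14, 3.14, 3.14].

INTERFACE

Orientations are given as [roll, pitch, yaw] about the fixed x, y, z axes, in that order (R = Rz(yaw) Ry(pitch) Rx(roll)).
In Python, from cell import state, read_camera, job_done, cut_out gives the robot as it stands. The module is installed in compiled form; this text tells all that it offers.
- The arm moves only by the tool jog_arm, never from a script. Its argument "motion" is a list of rows, each a list of 2 entries, a list of its own where there are three numbers: the shift along the tool's x, y, z in mm, then the turn about the tool's z in rad. A call has 1 to 5 rows; each row is the pose to reach, as a shift and turn from the pose commanded when the call began, along the tool's axes at that moment; what a row does not reach only later rows make up. A row lasts 1/10 s, in which the tool goes at most 50 mm and 8.59 degrees, less where a joint would pass 70% of its speed; a pose out of reach is approached as far as the arm can. A call with a gripper value outside its range is refused whole. "grip" is the closure, from 0 (fully open) to 1 (shut), set as the call begins (left out, the last holds). The fingers move at their own pace and stop on an object; the grip force is fixed at half the most. Time passes only in rows, so rows that repeat a pose let the fingers close. It gives the time, the measured TCP pose, the force, the opening and the grip force at its end, in the units of the state.
- state(): the state, without advancing time (a new reading comes with each control period).
- read_camera(name): name is "side" or "top"; returns a dict with "img" (400x640x3 uint8, blue, green, red), "vertical_fov" (degrees; the focal length in pixels is half the picture's height over the tangent of half this angle, whatever the lens; pixels are square), "cx", "cy" (the principal point, pixels), "extrinsics" (4x4, takes a point from camera to world coordinates). Camera axes: x right, y up, looking along -z (the intrinsics and any distortion apply to the point x, -y, -z); pixel columns grow to the right and rows downward; lengths in mm; the calibration is good to about 2 mm. A picture is of the moment at which its call begins. There is no depth.
- job_done(): hands the job in; it is judged then, once.
Trained networks look in a picture, given as the dict that the camera call returned (one of the last four; its "shot" number tells which), for a name from the list of things; names that differ only in an ending like _2 or _b are one class to them, and where a whole thing is asked for, a point or a joint stands for the part that bears it (a point fixed in the world has none). Each returns a list of dicts, best first, with "p" (0 to 1); they miss things now and then, are a little off and sometimes report something else, mostly with a low value. They report only what shows in the picture. A call takes as long as a camera call.
- cut_out(name, picture): "region" (400x640 bool, what is visible of it) and "box" ([left, top, right, bottom] in pixels, round what is visible of it).
The state is a dict: "t": time; "joints": joint angles; "qvel": joint speeds; "tau": joint torques, N m; "eef_pos": TCP position; "tcp_rot": TCP orientation; "ft_force": force on the tool from outside, world axes, zero at the start; "moment": the same for the moment, N m; "opening": opening from 0.0 (shut) to 1.0 (fully open); "grip_force": force on a finger pad.
Only numpy, scipy, OpenCV 4.12 (cv2) and the standard library are available. Lean on these libraries where they do the work, as an engineer would, in place of code of your own. Each camera call takes 0.05 s, during which the arm holds its last target. There are 200 camera calls.

## Working session

There is one attempt and no reset: what is moved stays moved. The work goes in short steps, Python scripts to look and compute and a tool call to move; the robot and the scene stay as the last step left them, time stands still between calls to the robot, and variables do not carry over. Pictures are saved under pics/ and viewed, at most 10 in all, crops included, and the job is handed in when it is done.

Besides the shell and the picture viewer there is one more tool, called after ">>>" as name([rows], argument=value, ...), one row to a line, values as JSON. jog_arm: Moves the arm, as the interface text tells. Its arguments: {"type":"object","properties":{"motion":{"type":"array"},"grip":{"type":"number"}},"required":["motion"]}

```bash
mkdir -p pics
cat > h.py <<'E'
import numpy as np, cv2, pickle
from cell import state, read_camera, job_done, cut_out
def K(c):
    f=200/np.tan(np.radians(c["vertical_fov"])/2); return f,c["cx"],c["cy"]
def ray(c,u,v):
    f,cx,cy=K(c); E=np.array(c["extrinsics"]); d=np.array([(u-cx)/f,-(v-cy)/f,-1.0]); return E[:3,3],E[:3,:3]@d
def onz(c,u,v,z):
    o,d=ray(c,u,v); return o+d*(z-o[2])/d[2]
def proj(c,P):
    f,cx,cy=K(c); E=np.array(c["extrinsics"]); q=E[:3,:3].T@(np.asarray(P,float)-E[:3,3]); return np.array([cx+f*q[0]/-q[2], cy-f*q[1]/-q[2]])
def tri(c1,p1,c2,p2):
    o1,d1=ray(c1,*p1);o2,d2=ray(c2,*p2); A=np.stack([d1,-d2],1); s=np.linalg.lstsq(A,o2-o1,rcond=None)[0]
    a,b=o1+s[0]*d1,o2+s[1]*d2; return (a+b)/2, np.linalg.norm(a-b)
E
python3 - <<'E'
from h import *
np.set_printoptions(precision=2,suppress=True)
s=state(); print(s)
for n in("side","top"):
    c=read_camera(n); cv2.imwrite(f"pics/{n}0.png",c["img"]); print(n,{k:v for k,v in c.items() if k!="img"})
    for k in("bracket","rack","spacer_center","roller_center","cap_center","grease","wrench","bluebin","latch"):
        r=cut_out(k,c)
        for q in r[:2]:
            ys,xs=np.nonzero(q["region"]); print(k,round(q["p"],2),q["box"],"cen",xs.mean(),ys.mean())
E
```

```text
{'t': 0.0, 'joints': array([-1.27,  0.49,  1.56, -0.  ,  1.09, -0.11]), 'qvel': array([ 0., -0., -0.,  0.,  0.,  0.]), 'tau': array([  0.  , -61.26, -25.82,   0.07,   0.05,  -0.  ]), 'eef_pos': array([ 244.93, -574.74,  201.99]), 'tcp_rot': array([-3.14, -0.  ,  0.4 ]), 'ft_force': array([-0.32,  1.23, -0.49]), 'moment': array([-0.01,  0.  , -0.1 ]), 'grip_force': 0.0, 'opening': 1.0036716472368854}
side {'vertical_fov': 54.002991280478696, 'cx': 309.6625605188929, 'cy': 195.64040376814478, 'extrinsics': array([[ -0.8 ,   0.45,  -0.39, 199.54],
       [ -0.6 ,  -0.59,   0.54, 517.12],
       [  0.01,   0.67,   0.74, 811.77],
       [  0.  ,   0.  ,   0.  ,   1.  ]]), 'shot': 1}
bracket 0.94 [202.7, 230.9, 285.0, 351.1] cen 243.17763819095478 300.3939698492462
spacer_center 0.6 [354.5, 164.1, 372.7, 182.6] cen 363.1991869918699 172.6747967479675
roller_center 0.57 [339.7, 179.1, 363.0, 200.9] cen 351.872 188.216
cap_center 0.82 [326.0, 193.5, 352.0, 214.7] cen 339.1267217630854 204.07438016528926
cap_center 0.72 [200.7, 232.3, 288.5, 349.0] cen 243.12588904694167 300.4964438122333
wre
[... 414 characters left out ...]
.  ,   1.  ]]), 'shot': 2}
bracket 0.94 [152.3, 201.1, 255.2, 263.6] cen 191.82832729155876 232.09114448472295
rack 0.71 [318.6, 199.2, 440.1, 253.7] cen 377.58619329388563 228.94792899408284
spacer_center 0.68 [405.8, 205.4, 429.6, 230.8] cen 417.3475609756098 216.3658536585366
roller_center 0.68 [371.6, 209.3, 397.5, 233.0] cen 382.62896825396825 222.65873015873015
cap_center 0.92 [340.6, 215.5, 358.5, 242.9] cen 349.1715039577836 228.64116094986807
grease 0.77 [397.9, 117.4, 431.5, 156.0] cen 413.0878378378378 137.643018018018
wrench 0.55 [242.2, 260.3, 313.6, 331.4] cen 275.6615969581749 294.80735107731306
bluebin 0.82 [272.7, 108.9, 327.3, 177.1] cen 299.8107725017718 142.26931254429482
```

View pics/side0.png

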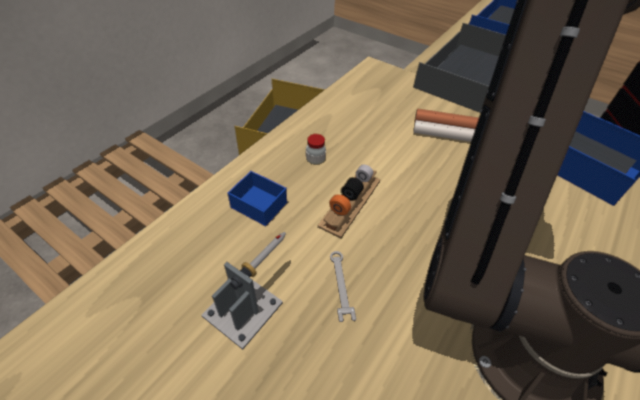

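View pics/top0.png

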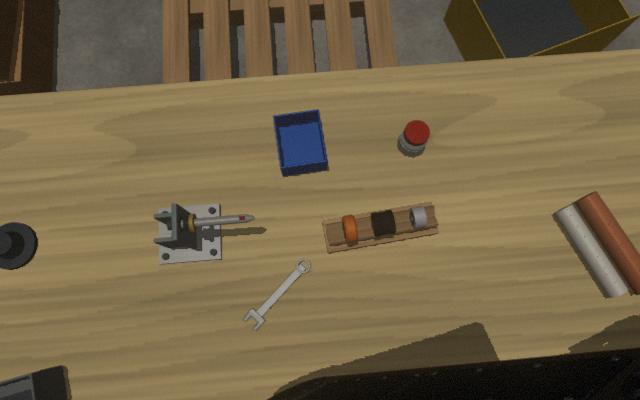

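The side view shows the bracket at about (243,295), with its spindle pointing to (284,236). The rack runs from orange (340,204) through black (352,188) to grey (365,173). In the top view the spindle runs from (190,222) to (253,218), and the parts are at (349,229), (383,223) and (418,216). Next I'll take finer crops and compute positions.

Run:
```python
from h import *
np.set_printoptions(precision=1,suppress=True)
cs={n:read_camera(n) for n in("side","top")}
pickle.dump(cs,open("c0.pkl","wb"))
t=cs["top"]["img"][190:275,150:260]; s=cs["side"]["img"][225:350,200:290]
T=cv2.resize(t,None,fx=4,fy=4,interpolation=cv2.INTER_CUBIC); S=cv2.resize(s,None,fx=4,fy=4,interpolation=cv2.INTER_CUBIC)
o=np.zeros((500,800,3),np.uint8); o[:340,:440]=T; o[:500,440:800]=S
cv2.imwrite("pics/crop1.png",o)
hs={"spacer_center":55,"roller_center":59,"cap_center":62}
for k,z in hs.items():
    p={}
    for n in cs:
        r=cut_out(k,cs[n]); b=r[0]["box"]; p[n]=((b[0]+b[2])/2-.0,(b[1]+b[3])/2)
        print(k,n,onz(cs[n],*p[n],z))
    print(k,"tri",tri(cs["side"],p["side"],cs["top"],p["top"]))
r=cut_out("rack",cs["top"])[0]["region"]
print("rackrect",cv2.minAreaRect(np.argwhere(r)[:,::-1].astype(np.float32)))
for uv in((325,251),(323,226),(434,204),(438,231)): print(onz(cs["top"],*uv,12))
```

```text
spacer_center side [ 528.1 -191.7   55. ]
spacer_center top [ 534.2 -195.1   55. ]
spacer_center tri (array([ 533.2, -197.4,   48.3]), np.float64(4.474047087416345))
roller_center side [ 525.2 -115.8   59. ]Traceback (most recent call last):
  File "<stdin>", line 13, in <module>
IndexError: list index out of range
```

View pics/crop1.png

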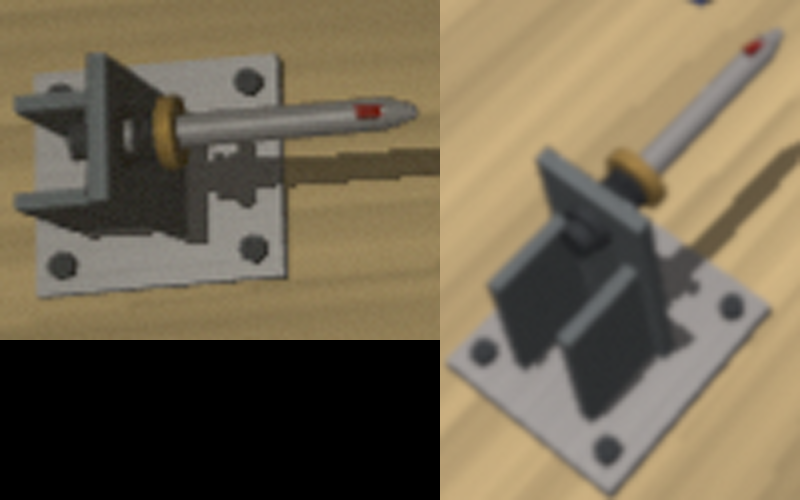

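The crops show the top-view spindle tip at about (253.5,217.5), its root near the collar at (194,222) and the latch at (241.6,217.6). In the side view the tip is at about (283.7,233.7) and the axis near the collar at (252.7,266.3).

Run:
```python
from h import *
np.set_printoptions(precision=1,suppress=True)
cs=pickle.load(open("c0.pkl","rb")); s,t=cs["side"],cs["top"]
f4=lambda x,y,ox,oy:((x+.5)/4-.5+ox,(y+.5)/4-.5+oy)
T=lambda x,y:f4(x,y,150,190); S=lambda x,y:f4(x-440,y,200,225)
a=tri(s,S(777,36),t,T(416,111)); b=tri(s,S(652,166),t,T(177,130)); l=tri(s,S(753,46),t,T(368,112))
print("tip",a,"root",b,"latch",l)
print("tip@120",onz(t,*T(416,111),120),onz(s,*S(777,36),120)); print("root@120",onz(t,*T(177,130),120),onz(s,*S(652,166),120))
C=[onz(t,*T(*q),10)for q in((278,55),(286,277),(38,297),(35,75))]; print(np.array(C))
C=[onz(s,*S(*q),10)for q in((770,310),(612,495),(448,362))]; print(np.array(C))
A=lambda d:np.degrees(np.arctan2(d[1],d[0]))
# rack edges
R=[onz(t,*uv,12) for uv in((325,251),(323,226),(434,204),(438,231))];print(np.array(R), A(R[0]-R[3]),A(R[1]-R[2]))
g=cv2.cvtColor(t["img"],cv2.COLOR_BGR2HSV)
cv2.imwrite("pics/rack.png",np.hstack([cv2.resize(t["img"][190:260,315:445],None,fx=4,fy=4,interpolation=cv2.INTER_CUBIC)[:280],cv2.resize(s["img"][155:225,315:385],None,fx=4,fy=4,interpolation=cv2.INTER_CUBIC)]))
```

```text
tip (array([547.3, 131.6, 115.3]), np.float64(1.089293559373683)) root (array([542.3, 240.6, 128.2]), np.float64(6.494524904824381)) latch (array([546.1, 152.3, 129.4]), np.float64(0.6062909106747588))
tip@120 [546.9 131.2 120. ] [544.4 134.1 120. ]
root@120 [547.  244.3 120. ] [543.1 236.4 120. ]
[[605.9 218.6  10. ]
 [486.1 218.2  10. ]
 [486.3 347.9  10. ]
 [605.6 349.2  10. ]]
[[483.6 220.9  10. ]
 [482.9 348.   10. ]
 [602.4 348.7  10. ]]
[[ 484.4   -0.5   12. ]
 [ 537.9   -0.7   12. ]
 [ 566.1 -243.3   12. ]
 [ 507.1 -243.7   12. ]] 95.32212151185486 96.64252850180814
```

View pics/rack.png

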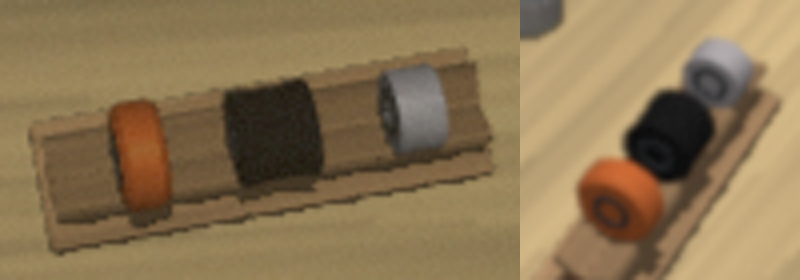

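Run:
```python
from h import *
np.set_printoptions(precision=1,suppress=True)
cs=pickle.load(open("c0.pkl","rb")); s,t=cs["side"],cs["top"]
T=lambda x,y:((x+.5)/4-.5+315,(y+.5)/4-.5+190); S=lambda x,y:((x-520+.5)/4-.5+315,(y+.5)/4-.5+155)
C=np.array([onz(t,*T(*q),12) for q in((30,127),(468,48),(493,172),(55,252))]);print(C,C.mean(0))
for k,p,q,z in(("cap",(141,155),(620,199),62),("roller",(275,132),(670,134),59),("spacer",(414,110),(717,72),55)):
    print(k,onz(t,*T(*p),z),onz(s,*S(*q),z),tri(s,S(*q),t,T(*p)))
e=np.array([245,-575]);y=.4
R=np.array([[np.cos(y),np.sin(y)],[np.sin(y),-np.cos(y)]])
for tgt in((532,-193),): print(R.T@(np.array(tgt)-e))
```

```text
[[ 548.     0.3   12. ]
 [ 571.8 -238.9   12. ]
 [ 503.6 -242.9   12. ]
 [ 480.4   -7.3   12. ]] [ 526.  -122.2   12. ]
cap [520.1 -53.4  62. ] [519.3 -54.3  62. ] (array([519.4, -53.5,  62.9]), np.float64(1.1353842034328974))
roller [ 526.8 -122.6   59. ] [ 525.8 -123.8   59. ] (array([ 526. , -122.6,   60.2]), np.float64(1.300255017170398))
spacer [ 533.  -195.3   55. ] [ 533.4 -196.4   55. ] (array([ 532.7, -195. ,   56.5]), np.float64(0.08840146099707488))
[ 413.1 -240.1]
```

>>> jog_arm([
  [[41, -24, 6], -0.127],
  [[82, -47, 12], -0.254],
  [[124, -71, 18], -0.381],
  [[165, -95, 24], -0.508],
  [[206, -118, 30], -0.635],
], grip=0)

```text
t: 1.8
eef_pos: [389.1, -384.1, 172.5]
tcp_rot: [3.141, 0.0, 1.043]
ft_force: [0.6, -0.3, -0.3]
opening: 0.997
grip_force: 0.0
```

>>> jog_arm([
  [[48, 5, 6], -0.127],
  [[95, 11, 12], -0.254],
  [[142, 16, 20], -0.381],
  [[190, 21, 26], -0.508],
  [[237, 27, 32], -0.632],
])

```text
t: 2.3
eef_pos: [532.9, -193.5, 140.4]
tcp_rot: [3.141, 0.0, 1.675]
ft_force: [-0.5, -1.3, -0.5]
opening: 1.0
grip_force: 0.0
```

>>> jog_arm([
  [[0, 0, 40], 0],
  [[0, 0, 60], 0],
  [[0, 0, 60], 0],
])

```text
t: 2.6
eef_pos: [531.0, -194.3, 78.2]
tcp_rot: [-3.138, -0.002, 1.671]
ft_force: [-0.1, -0.5, 1.0]
opening: 1.003
grip_force: 0.0
```

Run:
```python
from h import *
np.set_printoptions(precision=4,suppress=True)
t=read_camera("top"); s=read_camera("side"); q=state(); print(q["eef_pos"],q["tcp_rot"],q["ft_force"])
cv2.imwrite("pics/p5.png",np.hstack([cv2.resize(t["img"][180:260,380:460],None,fx=5,fy=5,interpolation=2),cv2.resize(s["img"][130:210,325:405],None,fx=5,fy=5,interpolation=2)]))
```

```text
[ 532.1533 -195.5151   80.9827] [3.1416 0.0001 1.6695] [ 0.4518 -0.6847  0.0468]
```

View pics/p5.png

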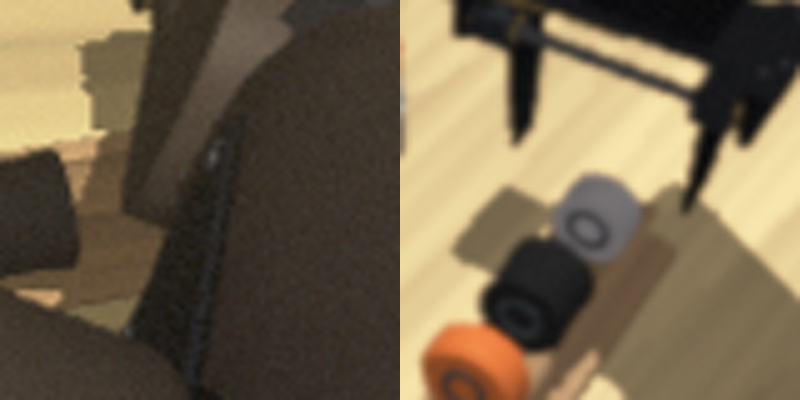

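The side crop shows the open fingers straddling the grey spacer (fingertips at crop (517,140) and (687,210), spacer at (597,220)), in line with its axis. Next I lower and close.

>>> jog_arm([
  [[0, 0, 15], 0],
  [[0, 0, 20], 0],
  [[0, 0, 20], 0],
])

```text
t: 3.0
eef_pos: [532.0, -195.7, 61.1]
tcp_rot: [3.141, 0.0, 1.669]
ft_force: [0.0, 0.4, 0.1]
opening: 0.999
grip_force: 0.0
```

>>> jog_arm([
  [[0, 0, 0], 0],
  [[0, 0, 0], 0],
  [[0, 0, 0], 0],
  [[0, 0, 0], 0],
  [[0, 0, 0], 0],
], grip=1)

```text
t: 3.5
eef_pos: [532.0, -195.3, 60.7]
tcp_rot: [3.141, 0.0, 1.67]
ft_force: [0.3, 0.2, 0.1]
opening: 0.634
grip_force: 0.0
```

>>> jog_arm([
  [[0, 0, 0], 0],
  [[0, 0, 0], 0],
  [[0, 0, 0], 0],
  [[0, 0, 0], 0],
  [[0, 0, 0], 0],
])

```text
t: 4.0
eef_pos: [532.4, -195.6, 61.9]
tcp_rot: [3.14, 0.001, 1.67]
ft_force: [-6.3, 0.7, 32.9]
opening: 0.218
grip_force: 29.5
```

>>> jog_arm([
  [[0, 0, -20], 0],
  [[0, 0, -60], 0],
  [[0, 0, -100], 0],
])

```text
t: 4.3
eef_pos: [531.5, -195.1, 161.3]
tcp_rot: [-3.14, -0.001, 1.67]
ft_force: [0.3, 0.3, 0.8]
opening: 0.014
grip_force: 0.0
```

Run:
```python
from h import *
t=read_camera("top"); s=read_camera("side")
cv2.imwrite("pics/p6.png",np.hstack([cv2.resize(t["img"][150:270,310:470],None,fx=2.5,fy=2.5,interpolation=2),cv2.resize(s["img"][120:240,300:460],None,fx=2.5,fy=2.5,interpolation=2)]))
for n,c in(("s",s),("t",t)):
    for k in ("spacer_center","roller_center","cap_center"):
        print(n,k,[(round(r["p"],2),r["box"]) for r in cut_out(k,c)[:2]])
```

```text
s spacer_center [(0.61, [354.0, 163.4, 371.0, 182.0])]
s roller_center [(0.95, [338.3, 178.8, 362.4, 197.7])]
s cap_center [(0.77, [327.4, 196.1, 352.3, 213.1])]
t spacer_center [(0.65, [410.7, 204.5, 423.7, 229.0])]
t roller_center [(0.8, [370.4, 212.4, 395.8, 236.4]), (0.34, [154.1, 202.0, 252.9, 263.0])]
t cap_center [(0.53, [341.0, 216.2, 357.0, 240.8])]
```

View pics/p6.png

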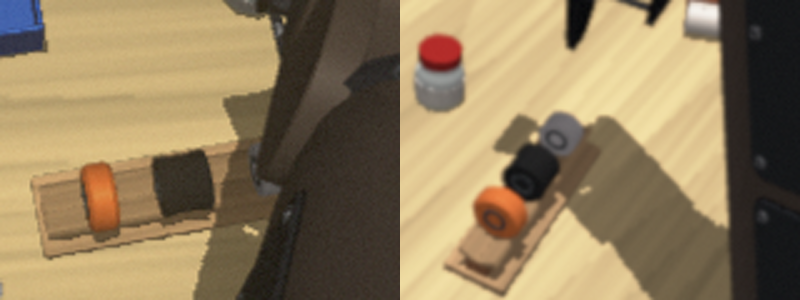

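Run:
```python
from h import *
np.set_printoptions(precision=1,suppress=True)
s=pickle.load(open("c0.pkl","rb"))["side"]
y=1.6695; ty=np.array([np.sin(y),-np.cos(y),0]); p=np.array([532.1,-195.5,81])
for z in(-25,-12,0,12):
  for h in(-53,53): print(z,h,proj(s,p+ty*h+[0,0,z]))
print("seen 348.4 158; 382.4 172")
print("spacer",proj(s,[533,-195.8,55]))
```

```text
-25 -53 [381.9 180. ]
-25 53 [347.  165.7]
-12 -53 [382.6 176.6]
-12 53 [347.4 162.3]
0 -53 [383.3 173.4]
0 53 [347.8 159.1]
12 -53 [384.  170.2]
12 53 [348.2 155.9]
seen 348.4 158; 382.4 172
spacer [363.9 172.8]
```

The parts haven't moved: in the side crop the spacer is still at (560,133). The fingers closed over the top of it, and the images suggest the fingertips sit higher than I assumed. I'll check that now, with markers at the expected positions.

Run:
```python
from h import *
np.set_printoptions(precision=1,suppress=True)
s=read_camera("side"); q=state(); p=q["eef_pos"]; print(p,q["tcp_rot"],q["opening"],q["ft_force"])
a=proj(s,p-[0,0,25]); b=proj(s,p); print(a,b)
x0,y0=int(a[0])-50,int(a[1])-60
im=cv2.resize(s["img"][y0:y0+75,x0:x0+100],None,fx=8,fy=8,interpolation=2)
for P,col in((a,(0,0,255)),(b,(0,255,0))): cv2.drawMarker(im,tuple(int(v) for v in((P-[x0,y0]+.5)*8)),col,0,14,1)
cv2.imwrite("pics/p7.png",im)
```

```text
[ 531.6 -195.1  159.3] [-3.1 -0.   1.7] 0.007473535459719095 [-0.2 -0.1 -0.4]
[367.7 151.4] [368.9 144. ]
```

View pics/p7.png

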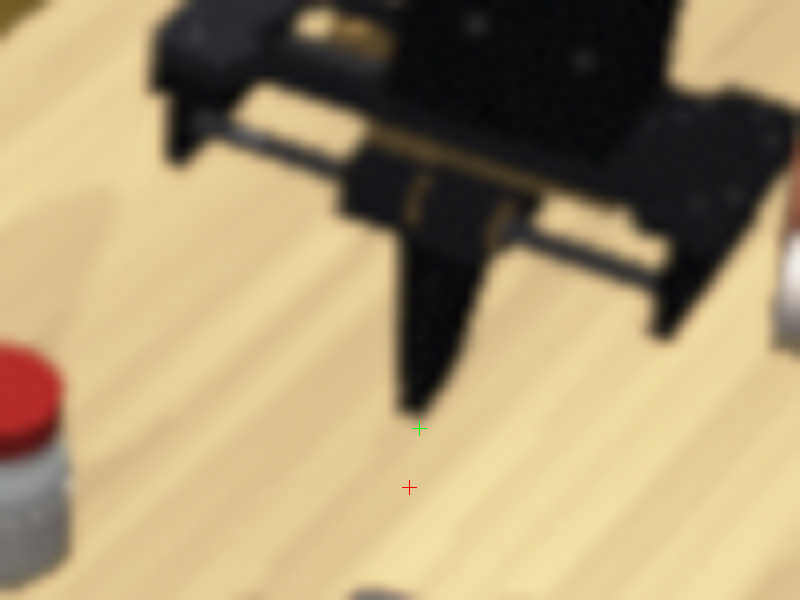

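The closed fingertips are at crop (415,410), about 7 mm above the reported TCP (green cross). They should be 25 mm below it, so the reported z puts the gripper about 32 mm too low. I'll correct for this by going about 30 mm deeper, and feel for contact.

>>> jog_arm([
  [[0, 0, 20], 0],
  [[0, 0, 40], 0],
  [[0, 0, 50], 0],
  [[0, 0, 60], 0],
  [[0, 0, 60], 0],
], grip=0.25)

```text
t: 5.25
eef_pos: [531.5, -195.1, 99.3]
tcp_rot: [-3.14, -0.001, 1.67]
ft_force: [-1.0, -0.2, -0.5]
opening: 0.37
grip_force: 0.0
```

>>> jog_arm([
  [[0, 0, 0], 0],
  [[0, 0, 0], 0],
  [[0, 0, 0], 0],
  [[0, 0, 0], 0],
  [[0, 0, 0], 0],
])

```text
t: 5.75
eef_pos: [532.1, -195.3, 100.8]
tcp_rot: [3.141, 0.0, 1.67]
ft_force: [-0.3, -0.8, -0.4]
opening: 0.736
grip_force: 0.0
```

>>> jog_arm([
  [[0, 0, 25], 0],
  [[0, 0, 50], 0],
  [[0, 0, 60], 0],
  [[0, 0, 68], 0],
  [[0, 0, 68], 0],
])

```text
t: 6.25
eef_pos: [531.8, -195.2, 32.1]
tcp_rot: [-3.141, -0.0, 1.67]
ft_force: [-0.2, 0.3, 0.5]
opening: 0.751
grip_force: 0.0
```

>>> jog_arm([
  [[0, 0, 0], 0],
  [[0, 0, 0], 0],
  [[0, 0, 0], 0],
  [[0, 0, 0], 0],
  [[0, 0, 0], 0],
], grip=1)

```text
t: 6.75
eef_pos: [532.2, -195.4, 33.0]
tcp_rot: [3.141, 0.0, 1.67]
ft_force: [0.0, 1.6, 4.3]
opening: 0.46
grip_force: 30.0
```

>>> jog_arm([
  [[0, 0, -15], 0],
  [[0, 0, -50], 0],
  [[0, 0, -88], 0],
  [[40, 6, -88], 0.02],
  [[80, 12, -88], 0.04],
])

```text
t: 7.25
eef_pos: [536.2, -114.4, 121.7]
tcp_rot: [3.139, 0.001, 1.627]
ft_force: [1.2, 1.0, -1.4]
opening: 0.458
grip_force: 30.0
```

Run:
```python
from h import *
np.set_printoptions(precision=4,suppress=True)
q=state(); print(q["eef_pos"],q["tcp_rot"],q["ft_force"],q["opening"],q["moment"],q["joints"])
```

```text
[ 536.2101 -114.3615  121.6532] [3.1395 0.0009 1.6267] [ 1.1829  0.9621 -1.3796] 0.4584830709994166 [-0.0592 -0.1153 -0.046 ] [-0.3306  0.4814  1.8375 -0.0001  0.8204 -0.3864]
```

>>> jog_arm([
  [[45, 4, 0], 0.015],
  [[92, 9, 0], 0.03],
  [[140, 14, 5], 0.045],
  [[185, 18, 18], 0.058],
  [[209, 21, 26], 0.058],
])

```text
t: 7.75
eef_pos: [544.0, 98.4, 94.0]
tcp_rot: [-3.141, -0.0, 1.573]
ft_force: [0.8, -0.6, -0.6]
opening: 0.46
grip_force: 30.0
```

Run:
```python
from h import *
np.set_printoptions(precision=4,suppress=True)
t=read_camera("top"); s=read_camera("side");q=state(); print(q["eef_pos"],q["tcp_rot"],q["ft_force"],q["opening"])
pickle.dump((s,t,q),open("c1.pkl","wb"))
T=cv2.resize(t["img"][175:275,190:290],None,fx=4,fy=4,interpolation=2); S=cv2.resize(s["img"][190:290,240:340],None,fx=4,fy=4,interpolation=2)
cv2.imwrite("pics/p8.png",np.hstack([T,S]))
```

```text
[543.8835  98.1218  93.5096] [-3.1399 -0.      1.5754] [ 0.1708  0.0929 -0.5561] 0.4603486212605585
```

View pics/p8.png

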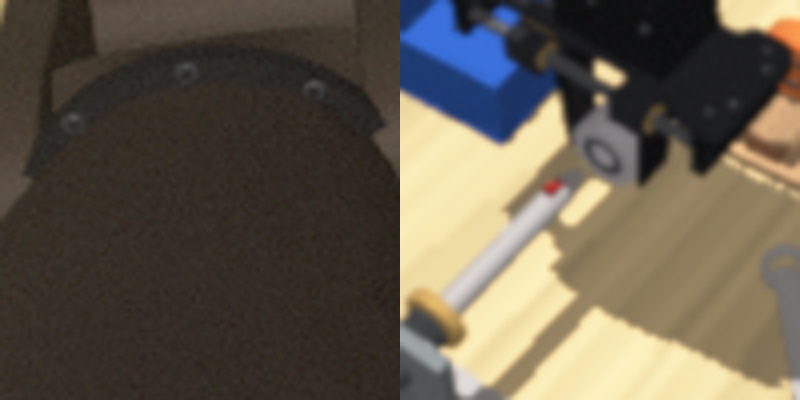

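The side crop shows the spacer held with its bore centre at about (604,153). The spindle tip is at about (574,177), and the spindle runs down to the collar at (437,315). The arm hides the top view.

Run:
```python
from h import *
np.set_printoptions(precision=2,suppress=True)
s,t,q=pickle.load(open("c1.pkl","rb"))
def P(x,y): return (240+(x-400+.5)/4-.5, 190+(y+.5)/4-.5)
def aty(c,uv,y):
    o,d=ray(c,*uv); return o+d*(y-o[1])/d[1]
def atx(c,uv,x):
    o,d=ray(c,*uv); return o+d*(x-o[0])/d[0]
print("bore face assuming x=544.5:",atx(s,P(604,153),544.5),atx(s,P(604,153),543.9))
for x in(544,545,546,547): print("tip x",x,atx(s,P(577,175),x), atx(s,P(549,187),x), "root",atx(s,P(455,298),x))
# edges of spindle in side image: gray profile perpendicular to the axis at a few stations
img=cv2.cvtColor(s["img"],cv2.COLOR_BGR2GRAY).astype(float)
a=proj(s,[546,150,118]);b=proj(s,[546,220,118]);d=(b-a)/np.linalg.norm(b-a);n=np.array([-d[1],d[0]])
for y in(155,165,175,185,195,205):
    p=proj(s,[546,y,118]); k=np.arange(-8,8.1,.5); m=(p[:,None]+n[:,None]*k).astype(np.float32)
    v=cv2.remap(img.astype(np.float32),m[0][None],m[1][None],1)[0]; print(y,p,n,v.astype(int))
```

```text
bore face assuming x=544.5: [544.5  110.51 115.99] [543.9  111.22 117.2 ]
tip x 544 [544.   134.49 121.67] [544.   157.16 135.32] root [544.   232.78 122.13]
tip x 545 [545.   133.38 119.66] [545.   156.11 133.35] root [545.   231.95 120.13]
tip x 546 [546.   132.27 117.66] [546.   155.07 131.39] root [546.   231.13 118.13]
tip x 547 [547.   131.16 115.65] [547.   154.02 129.42] root [547.   230.3  116.12]
155 [277.2  240.04] [-0.71 -0.7 ] [188 206 222 225 226 227 220 212 198 175 158 150 159 170 180 187 193 190
 188 186 174 166 160 144 129 120 118 117 123 139 158 182 200]
165 [274.21 243.07] [-0.71 -0.7 ] [129 129 128 128 128 126 126 124 122 125 131 143 157 170 183 193 201 207
 210 211 205 197 185 166 145 128 122 119 122 138 158 180 200]
175 [271.17 246.14] [-0.71 -0.7 ] [231 231 232 232 231 231 225 217 204 180 162 153 162 172 184 193 201 207
 210 211 206 197 185 168 150 134 133 131 131 146 163 181 199]
185 [268.1  249.26] [-0.71 -0.7 ] [234 233 233 232 232 231 227 218 206 184 165 154 163 173 184 194 203 208
 211 212 211 211 212 215 217 219 219 219 219 219 219 219 219]
195 [264.98 252.41] [-0.71 -0.7 ] [234 234 233 232 231 229 222 209 189 166 152 152 161 173 185 195 203 209
 212 213 210 208 207 209 212 216 218 219 219 219 219 219 219]
205 [261.83 255.61] [-0.71 -0.7 ] [234 234 233 232 231 229 224 212 190 166 152 155 163 175 186 196 204 210
 214 213 210 208 208 208 211 216 218 219 219 219 219 219 219]
```

>>> jog_arm([
  [[0, 1.7, -1.6], 0],
  [[8, 1.7, -1.6], 0],
  [[16, 1.7, -1.6], 0],
  [[22, 1.7, -1.6], 0],
  [[26, 1.7, -1.6], 0],
])

```text
t: 8.35
eef_pos: [546.4, 121.7, 96.3]
tcp_rot: [3.141, 0.0, 1.572]
ft_force: [-0.1, 0.5, -0.8]
opening: 0.459
grip_force: 30.0
```

>>> jog_arm([
  [[2, 0, 0], 0],
  [[4, 0, 0], 0],
  [[4, 0, 0], 0],
])

```text
t: 8.65
eef_pos: [546.3, 125.5, 96.1]
tcp_rot: [3.142, 0.0, 1.572]
ft_force: [0.9, -0.6, -0.5]
opening: 0.462
grip_force: 30.0
```

>>> jog_arm([
  [[1, -0.5, 1], 0],
  [[3, -0.5, 1], 0],
  [[5, -0.5, 1], 0],
  [[5, -0.5, 1], 0],
])

```text
t: 9.05
eef_pos: [545.8, 130.6, 95.1]
tcp_rot: [3.142, 0.0, 1.572]
ft_force: [-0.6, 0.4, -0.6]
opening: 0.461
grip_force: 30.0
```

>>> jog_arm([
  [[1, 0, 0], 0],
  [[2, 0, 0], 0],
  [[3, 0, 0], 0],
  [[3, 0, 0], 0],
])

```text
t: 9.45
eef_pos: [545.8, 133.5, 95.1]
tcp_rot: [3.142, 0.0, 1.572]
ft_force: [0.1, 0.0, -0.6]
opening: 0.462
grip_force: 30.0
```

>>> jog_arm([
  [[1, 0, 0], 0],
  [[2, 0, 0], 0],
  [[3, 0, 0], 0],
  [[3, 0, 0], 0],
])

```text
t: 9.85
eef_pos: [545.8, 136.4, 95.2]
tcp_rot: [3.141, 0.0, 1.572]
ft_force: [-1.1, -1.1, 1.0]
opening: 0.461
grip_force: 30.0
```

>>> jog_arm([
  [[1, 0, 0], 0],
  [[2, 0, 0], 0],
  [[3, 0, 0], 0],
  [[4, 0, 0], 0],
  [[4, 0, 0], 0],
])

```text
t: 10.35
eef_pos: [545.8, 140.6, 95.1]
tcp_rot: [3.141, -0.0, 1.572]
ft_force: [0.2, -1.1, -0.6]
opening: 0.464
grip_force: 30.0
```

>>> jog_arm([
  [[2, 0, 0], 0],
  [[4, 0, 0], 0],
  [[6, 0, 0], 0],
  [[8, 0, 0], 0],
  [[8, 0, 0], 0],
])

```text
t: 10.85
eef_pos: [545.8, 148.8, 95.1]
tcp_rot: [3.141, -0.0, 1.572]
ft_force: [-1.0, 0.5, 1.6]
opening: 0.463
grip_force: 30.0
```

>>> jog_arm([
  [[2, 0, 0], 0],
  [[4, 0, 0], 0],
  [[6, 0, 0], 0],
  [[8, 0, 0], 0],
  [[8, 0, 0], 0],
])

```text
t: 11.35
eef_pos: [545.8, 156.7, 95.1]
tcp_rot: [3.141, -0.0, 1.572]
ft_force: [-1.0, 0.6, 1.8]
opening: 0.46
grip_force: 30.0
```

>>> jog_arm([
  [[5, 0, 0], 0],
  [[10, 0, 0], 0],
  [[15, 0, 0], 0],
  [[20, 0, 0], 0],
  [[20, 0, 0], 0],
])

```text
t: 11.85
eef_pos: [545.6, 177.1, 94.9]
tcp_rot: [-3.141, 0.0, 1.573]
ft_force: [-0.2, 0.3, -0.8]
opening: 0.462
grip_force: 30.0
```

>>> jog_arm([
  [[5, 0, 0], 0],
  [[10, 0, 0], 0],
  [[10, 0, 0], 0],
])

```text
t: 12.15
eef_pos: [545.7, 187.0, 95.1]
tcp_rot: [3.141, 0.0, 1.572]
ft_force: [0.3, 0.0, -0.5]
opening: 0.46
grip_force: 30.0
```

>>> jog_arm([
  [[0, 0, 0], 0],
  [[0, 0, 0], 0],
  [[0, 0, 0], 0],
  [[0, 0, 0], 0],
  [[0, 0, 0], 0],
], grip=0.15)

```text
t: 12.65
eef_pos: [545.8, 186.3, 95.2]
tcp_rot: [3.141, 0.0, 1.572]
ft_force: [0.8, 0.6, 0.1]
opening: 0.815
grip_force: 0.0
```

>>> jog_arm([
  [[0, 0, -20], 0],
  [[0, 0, -60], 0],
  [[0, 0, -85], 0],
  [[-40, 0, -85], 0],
  [[-90, -5, -85], -0.05],
])

```text
t: 13.15
eef_pos: [541.3, 96.8, 181.0]
tcp_rot: [3.139, -0.0, 1.625]
ft_force: [-0.7, -0.2, 0.8]
opening: 0.85
grip_force: 0.0
```

>>> jog_arm([
  [[-45, -5, 0], -0.01],
  [[-92, -11, 10], -0.02],
  [[-138, -16, 30], -0.03],
  [[-182, -21, 50], -0.045],
  [[-218.7, -26, 70], -0.045],
])

```text
t: 13.65
eef_pos: [525.7, -125.4, 109.6]
tcp_rot: [3.141, 0.001, 1.667]
ft_force: [0.6, -0.1, -0.2]
opening: 0.849
grip_force: 0.0
```

>>> jog_arm([
  [[0, 0, 0], 0],
  [[0, 0, 0], 0],
])

```text
t: 13.85
eef_pos: [525.7, -123.7, 109.8]
tcp_rot: [-3.141, -0.0, 1.665]
ft_force: [0.4, -0.1, 0.4]
opening: 0.848
grip_force: 0.0
```

Run:
```python
from h import *
np.set_printoptions(precision=2,suppress=True)
s=read_camera("side");q=state(); print(q["eef_pos"],q["tcp_rot"],q["ft_force"],q["opening"])
for k,z in(("roller_center",59),("cap_center",62)):
    for r in cut_out(k,s)[:1]: b=r["box"]; print(k,r["p"],onz(s,(b[0]+b[2])/2,(b[1]+b[3])/2,z))
cv2.imwrite("pics/p9.png",np.hstack([cv2.resize(s["img"][130:230,310:410],None,fx=4,fy=4,interpolation=2),cv2.resize(s["img"][215:315,210:310],None,fx=4,fy=4,interpolation=2)]))
```

```text
[ 526.12 -122.96  110.35] [ 3.14 -0.    1.67] [-0.13 -0.05  0.49] 0.8492649246713335
roller_center 0.61 [ 527.27 -120.54   59.  ]
cap_center 0.66 [518.07 -57.44  62.  ]
```

View pics/p9.png

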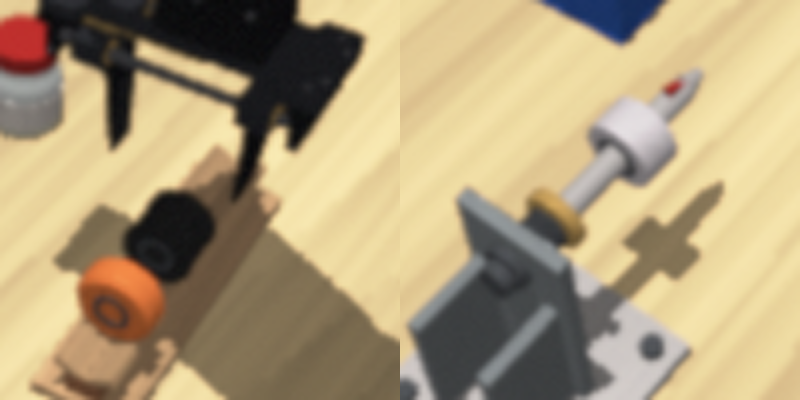

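The spacer hangs on the spindle at crop (632,138), inboard of the latch, which is up again. The open fingers straddle the roller at (170,235), so I'll go down.

>>> jog_arm([
  [[0, 0, 30], 0],
  [[0, 0, 55], 0],
  [[0, 0, 68], 0],
  [[0, 0, 74], 0],
  [[0, 0, 74], 0],
])

```text
t: 14.5
eef_pos: [526.2, -122.7, 36.1]
tcp_rot: [-3.141, -0.0, 1.668]
ft_force: [-1.3, 0.1, -0.0]
opening: 0.849
grip_force: 0.0
```

>>> jog_arm([
  [[0, 0, 0], 0],
  [[0, 0, 0], 0],
  [[0, 0, 0], 0],
  [[0, 0, 0], 0],
  [[0, 0, 0], 0],
], grip=1)

```text
t: 15.0
eef_pos: [525.3, -123.2, 36.4]
tcp_rot: [-3.14, -0.0, 1.667]
ft_force: [-5.8, 0.1, 4.7]
opening: 0.528
grip_force: 30.0
```

>>> jog_arm([
  [[0, 0, 0], 0],
  [[0, 0, 0], 0],
])

```text
t: 15.2
eef_pos: [525.3, -123.2, 36.4]
tcp_rot: [-3.14, -0.0, 1.667]
ft_force: [-3.8, -0.9, 5.3]
opening: 0.526
grip_force: 30.0
```

>>> jog_arm([
  [[0, 0, -40], 0],
  [[0, 0, -85], 0],
  [[0, 0, -90], 0],
  [[45, 8, -90], 0],
  [[92, 17, -90], 0],
])

```text
t: 15.7
eef_pos: [533.9, -29.8, 125.9]
tcp_rot: [3.141, 0.0, 1.664]
ft_force: [0.8, -0.3, -0.5]
opening: 0.524
grip_force: 30.0
```

>>> jog_arm([
  [[45, 8, 0], 0.03],
  [[90, 17, 10], 0.06],
  [[115, 22, 22], 0.096],
  [[127.8, 24, 31], 0.096],
  [[127.8, 24, 31], 0.096],
])

```text
t: 16.2
eef_pos: [544.9, 100.5, 93.5]
tcp_rot: [-3.139, 0.0, 1.574]
ft_force: [1.1, -0.2, -1.3]
opening: 0.52
grip_force: 30.0
```

>>> jog_arm([
  [[0, 0, 0], 0],
])

```text
t: 16.3
eef_pos: [545.6, 98.8, 94.8]
tcp_rot: [-3.141, 0.0, 1.571]
ft_force: [0.6, -0.2, -1.3]
opening: 0.525
grip_force: 30.0
```

>>> jog_arm([
  [[5, 0, -0.2], 0],
  [[10, 0, -0.2], 0],
  [[14, 0, -0.2], 0],
  [[17, 0, -0.2], 0],
  [[20, 0, -0.2], 0],
])

```text
t: 16.8
eef_pos: [545.8, 119.8, 95.4]
tcp_rot: [3.141, 0.0, 1.571]
ft_force: [0.9, -0.1, -1.9]
opening: 0.52
grip_force: 30.0
```

>>> jog_arm([
  [[2, 0, 0], 0],
  [[4, 0, 0], 0],
  [[6, 0, 0], 0],
  [[8, 0, 0], 0],
])

```text
t: 17.2
eef_pos: [545.8, 127.6, 95.3]
tcp_rot: [-3.142, 0.0, 1.571]
ft_force: [-0.4, -2.1, -0.4]
opening: 0.523
grip_force: 30.0
```

>>> jog_arm([
  [[1, 0, 0], 0],
  [[2, 0, 0], 0],
  [[4, 0, 0], 0],
  [[5, 0, 0], 0],
])

```text
t: 17.6
eef_pos: [545.8, 132.7, 95.4]
tcp_rot: [3.141, 0.0, 1.571]
ft_force: [0.3, -2.2, -0.6]
opening: 0.522
grip_force: 30.0
```

>>> jog_arm([
  [[3, 0, 0], 0],
  [[6, 0, 0], 0],
  [[9, 0, 0], 0],
  [[12, 0, 0], 0],
  [[15, 0, 0], 0],
])

```text
t: 18.1
eef_pos: [545.8, 148.0, 95.3]
tcp_rot: [3.142, 0.0, 1.571]
ft_force: [0.9, -0.8, 0.4]
opening: 0.523
grip_force: 30.0
```

>>> jog_arm([
  [[4, 0, 0], 0],
  [[8, 0, 0], 0],
  [[12, 0, 0], 0],
  [[16, 0, 0], 0],
  [[20, 0, 0], 0],
])

```text
t: 18.6
eef_pos: [545.8, 167.9, 95.3]
tcp_rot: [3.142, 0.0, 1.571]
ft_force: [-1.3, -1.5, 1.3]
opening: 0.522
grip_force: 30.0
```

>>> jog_arm([
  [[5, 0, 0], 0],
  [[10, 0, 0], 0],
  [[15, 0, 0], 0],
  [[20, 0, 0], 0],
  [[25, 0, 0], 0],
])

```text
t: 19.1
eef_pos: [545.7, 193.1, 95.2]
tcp_rot: [-3.141, 0.0, 1.571]
ft_force: [-0.3, 0.5, -1.5]
opening: 0.521
grip_force: 30.0
```

>>> jog_arm([
  [[0, 0, 0], 0],
  [[0, 0, 0], 0],
  [[0, 0, 0], 0],
  [[0, 0, 0], 0],
  [[0, 0, 0], 0],
], grip=0.12)

```text
t: 19.6
eef_pos: [545.8, 192.5, 95.4]
tcp_rot: [3.141, 0.0, 1.571]
ft_force: [0.7, -0.7, -0.2]
opening: 0.861
grip_force: 0.0
```

>>> jog_arm([
  [[0, 0, -20], 0],
  [[0, 0, -60], 0],
  [[0, 0, -85], 0],
  [[-40, 0, -85], 0],
  [[-85, -5, -85], 0],
])

```text
t: 20.1
eef_pos: [541.2, 107.4, 181.2]
tcp_rot: [3.139, -0.0, 1.573]
ft_force: [1.4, -0.1, -0.4]
opening: 0.88
grip_force: 0.0
```

>>> jog_arm([
  [[-45, -6, 0], -0.02],
  [[-90, -12, 15], -0.05],
  [[-135, -18, 40], -0.08],
  [[-161.5, -21.5, 65], -0.096],
  [[-161.5, -21.5, 65], -0.096],
])

```text
t: 20.6
eef_pos: [517.6, -56.6, 112.8]
tcp_rot: [-3.138, -0.001, 1.664]
ft_force: [-0.6, 1.2, -0.3]
opening: 0.88
grip_force: 0.0
```

Run:
```python
from h import *
np.set_printoptions(precision=2,suppress=True)
s=read_camera("side");t=read_camera("top");q=state(); print(q["eef_pos"],q["tcp_rot"],q["ft_force"],q["opening"])
for n,c in(("s",s),("t",t)):
    for r in cut_out("cap_center",c)[:1]: b=r["box"]; print(n,r["p"],onz(c,(b[0]+b[2])/2,(b[1]+b[3])/2,62))
cv2.imwrite("pics/p10.png",np.hstack([cv2.resize(s["img"][130:230,310:410],None,fx=4,fy=4,interpolation=2),cv2.resize(s["img"][215:315,210:310],None,fx=4,fy=4,interpolation=2)]))
```

```text
[519.21 -54.37 115.21] [-3.14 -0.    1.66] [-0.46  0.85  0.28] 0.8767126189729704
s 0.91 [517.44 -50.58  62.  ]
```

>>> jog_arm([
  [[0, 0, 30], 0],
  [[0, 0, 55], 0],
  [[0, 0, 69], 0],
  [[0, 0, 75.7], 0],
  [[0, 0, 75.7], 0],
])

```text
t: 21.3
eef_pos: [519.5, -53.1, 39.7]
tcp_rot: [-3.142, 0.0, 1.668]
ft_force: [0.6, -0.5, 0.4]
opening: 0.88
grip_force: 0.0
```

>>> jog_arm([
  [[0, 0, 0], 0],
  [[0, 0, 0], 0],
  [[0, 0, 0], 0],
  [[0, 0, 0], 0],
  [[0, 0, 0], 0],
], grip=1)

```text
t: 21.8
eef_pos: [518.7, -53.9, 40.0]
tcp_rot: [-3.141, -0.0, 1.667]
ft_force: [-4.0, -0.7, 6.1]
opening: 0.588
grip_force: 30.0
```

>>> jog_arm([
  [[0, 0, 0], 0],
  [[0, 0, 0], 0],
])

```text
t: 22.0
eef_pos: [518.7, -53.9, 40.0]
tcp_rot: [-3.141, -0.0, 1.667]
ft_force: [-4.2, -0.3, 7.1]
opening: 0.588
grip_force: 30.0
```

>>> jog_arm([
  [[0, 0, -30], 0],
  [[0, 0, -56], 0],
  [[40, 10, -56], 0.03],
  [[85, 22, -56], 0.06],
  [[125, 33, -56], 0.096],
])

```text
t: 22.5
eef_pos: [540.4, 75.2, 96.0]
tcp_rot: [3.141, -0.0, 1.569]
ft_force: [0.8, -0.2, -0.6]
opening: 0.588
grip_force: 30.0
```

>>> jog_arm([
  [[30, 5.4, 0], 0],
  [[30, 5.4, 0], 0],
  [[30, 5.4, 0], 0],
])

```text
t: 22.8
eef_pos: [545.3, 104.1, 95.5]
tcp_rot: [-3.141, 0.0, 1.572]
ft_force: [-0.5, -0.2, 0.3]
opening: 0.588
grip_force: 30.0
```

Lateral alignment is good to 0.5 mm. Now I'll insert the cap, slowing down near the tip.

>>> jog_arm([
  [[6, 0.4, 0.1], 0],
  [[12, 0.4, 0.1], 0],
  [[15, 0.4, 0.1], 0],
  [[18, 0.4, 0.1], 0],
  [[20, 0.4, 0.1], 0],
])

```text
t: 23.3
eef_pos: [545.9, 123.7, 95.5]
tcp_rot: [3.142, 0.0, 1.571]
ft_force: [-0.2, 0.7, 0.4]
opening: 0.584
grip_force: 30.0
```

>>> jog_arm([
  [[2, 0, 0], 0],
  [[4, 0, 0], 0],
  [[6, 0, 0], 0],
  [[8, 0, 0], 0],
])

```text
t: 23.7
eef_pos: [545.9, 131.8, 95.5]
tcp_rot: [3.142, 0.0, 1.571]
ft_force: [-0.4, 0.9, -0.4]
opening: 0.587
grip_force: 30.0
```

>>> jog_arm([
  [[2, 0, 0], 0],
  [[4, 0, 0], 0],
  [[6, 0, 0], 0],
  [[8, 0, 0], 0],
])

```text
t: 24.1
eef_pos: [546.0, 139.7, 95.6]
tcp_rot: [3.141, 0.0, 1.571]
ft_force: [-0.2, -2.8, 0.9]
opening: 0.587
grip_force: 30.0
```

>>> jog_arm([
  [[2, 0, 0], 0],
  [[4, 0, 0], 0],
  [[6, 0, 0], 0],
  [[8, 0, 0], 0],
])

```text
t: 24.5
eef_pos: [545.9, 148.0, 95.5]
tcp_rot: [3.142, -0.0, 1.571]
ft_force: [-1.1, -1.6, 0.2]
opening: 0.589
grip_force: 30.0
```

>>> jog_arm([
  [[3, 0, 0], 0],
  [[6, 0, 0], 0],
  [[9, 0, 0], 0],
  [[12, 0, 0], 0],
])

```text
t: 24.9
eef_pos: [546.0, 160.0, 95.5]
tcp_rot: [3.142, 0.0, 1.571]
ft_force: [-1.1, 0.1, 1.1]
opening: 0.588
grip_force: 30.0
```

>>> jog_arm([
  [[1, 0, 0], 0],
  [[2, 0, 0], 0],
  [[3, 0, 0], 0],
  [[4, 0, 0], 0],
  [[4, 0, 0], 0],
])

```text
t: 25.4
eef_pos: [545.9, 163.7, 95.5]
tcp_rot: [3.142, 0.0, 1.571]
ft_force: [-0.5, 0.3, 0.9]
opening: 0.587
grip_force: 30.0
```

>>> jog_arm([
  [[1, 0, 0], 0],
  [[2, 0, 0], 0],
  [[3, 0, 0], 0],
  [[3, 0, 0], 0],
])

```text
t: 25.8
eef_pos: [546.0, 166.5, 95.5]
tcp_rot: [3.142, 0.001, 1.571]
ft_force: [-0.1, -4.4, 1.6]
opening: 0.588
grip_force: 30.0
```

>>> jog_arm([
  [[0.7, 0, 0], 0],
  [[1.5, 0, 0], 0],
  [[1.5, 0, 0], 0],
])

```text
t: 26.1
eef_pos: [546.0, 167.9, 95.5]
tcp_rot: [3.142, 0.001, 1.571]
ft_force: [-0.9, -5.9, 0.8]
opening: 0.588
grip_force: 30.0
```

>>> jog_arm([
  [[0.7, 0, 0], 0],
  [[1.5, 0, 0], 0],
  [[1.5, 0, 0], 0],
])

```text
t: 26.4
eef_pos: [546.0, 169.2, 95.5]
tcp_rot: [3.142, 0.001, 1.571]
ft_force: [-0.4, -7.2, 1.1]
opening: 0.586
grip_force: 30.0
```

>>> jog_arm([
  [[0.5, 0, 0], 0],
  [[1, 0, 0], 0],
  [[1, 0, 0], 0],
])

```text
t: 26.7
eef_pos: [546.0, 170.0, 95.5]
tcp_rot: [-3.142, 0.001, 1.571]
ft_force: [-0.3, -8.6, 2.0]
opening: 0.588
grip_force: 30.0
```

>>> jog_arm([
  [[0.4, 0, 0], 0],
  [[0.8, 0, 0], 0],
  [[0.8, 0, 0], 0],
])

```text
t: 27.0
eef_pos: [546.0, 170.6, 95.5]
tcp_rot: [-3.141, 0.001, 1.571]
ft_force: [-0.4, -10.6, 1.9]
opening: 0.587
grip_force: 30.0
```

Run:
```python
from h import *
s=read_camera("side");q=state(); print(q["eef_pos"],q["ft_force"],q["moment"])
cv2.imwrite("pics/p10.png",cv2.resize(s["img"][205:280,235:310],None,fx=8,fy=8,interpolation=2))
i=s["img"][205:280,235:310].astype(int); m=(i[...,2]>100)&(i[...,1]<70)&(i[...,0]<70); ys,xs=np.nonzero(m); print(m.sum(),xs.mean()+235 if m.any() else 0,ys.mean()+205 if m.any() else 0)
```

```text
[545.98816649 170.6250848   95.45548353] [ 0.11790363 -9.98854682  1.81871075] [-1.59185793 -0.08642866  0.12313649]
44 271.29545454545456 244.72727272727272
```

>>> jog_arm([
  [[0.3, 0, 0], 0],
  [[0.6, 0, 0], 0],
  [[0.6, 0, 0], 0],
])

```text
t: 27.35
eef_pos: [546.0, 171.2, 95.5]
tcp_rot: [-3.141, 0.001, 1.571]
ft_force: [-0.2, -10.6, 2.7]
opening: 0.585
grip_force: 30.0
```

>>> jog_arm([
  [[0.3, 0, 0], 0],
  [[0.6, 0, 0], 0],
  [[0.6, 0, 0], 0],
])

```text
t: 27.65
eef_pos: [546.0, 171.7, 95.5]
tcp_rot: [-3.141, 0.002, 1.571]
ft_force: [-0.4, -10.7, 1.4]
opening: 0.587
grip_force: 30.0
```

Run:
```python
from h import *
s=read_camera("side");q=state(); print(q["eef_pos"],q["ft_force"])
cv2.imwrite("pics/p11.png",cv2.resize(s["img"][205:280,230:330],None,fx=8,fy=8,interpolation=2))
for y in (150,153,159.3): print(y,(proj(s,[546.4,y,128])-[230,205]+.5)*8)
for y in (159.7,183.7): print(y,(proj(s,[546.4,y,117.5+28])-[230,205]+.5)*8)
```

```text
[545.99308929 171.68054745  95.45491808] [ 9.01782001e-03 -1.07607092e+01  1.92601230e+00]
150 [390.618907   249.56629514]
153 [383.44086479 256.7861359 ]
159.3 [368.2760758  272.03923116]
159.7 [363.84823802 233.7386836 ]
183.7 [303.8956435 293.353539 ]
```

View pics/p11.png

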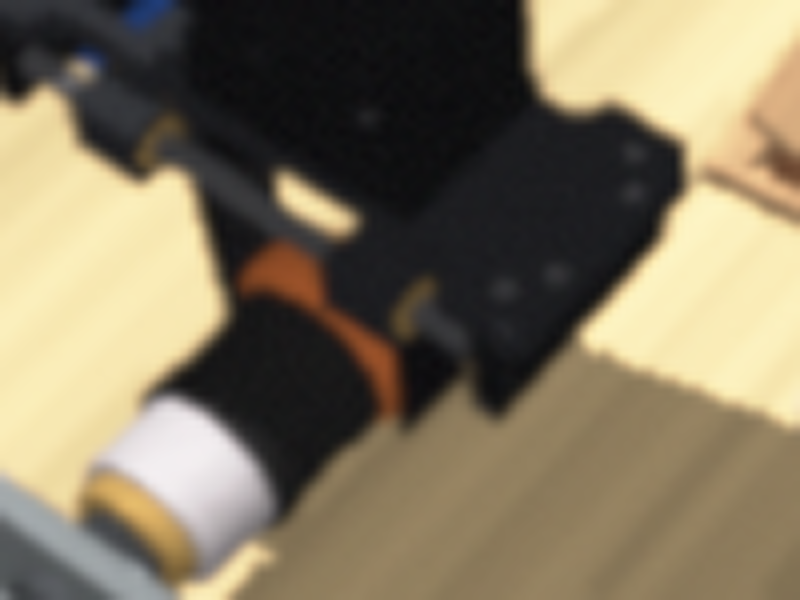

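The stack is seated: brass collar at (140,510), grey spacer, black roller, then the orange cap at (320,300). The gripper hides the latch. I'll push slightly further, then test by backing off.

>>> jog_arm([
  [[0.3, 0, 0], 0],
  [[0.6, 0, 0], 0],
  [[0.6, 0, 0], 0],
])

```text
t: 28.0
eef_pos: [546.0, 172.0, 95.5]
tcp_rot: [-3.141, 0.002, 1.571]
ft_force: [0.3, -13.2, 2.3]
opening: 0.59
grip_force: 30.0
```

>>> jog_arm([
  [[-0.5, 0, 0], 0],
  [[-1.5, 0, 0], 0],
  [[-2, 0, 0], 0],
  [[-2, 0, 0], 0],
])

```text
t: 28.4
eef_pos: [546.0, 170.8, 95.5]
tcp_rot: [-3.142, 0.001, 1.571]
ft_force: [0.6, -6.4, 1.0]
opening: 0.591
grip_force: 30.0
```

>>> jog_arm([
  [[-0.5, 0, 0], 0],
  [[-1, 0, 0], 0],
  [[-1, 0, 0], 0],
])

```text
t: 28.7
eef_pos: [546.0, 169.9, 95.5]
tcp_rot: [3.142, 0.001, 1.571]
ft_force: [-0.0, -5.6, 1.0]
opening: 0.585
grip_force: 30.0
```

>>> jog_arm([
  [[-0.5, 0, 0], 0],
  [[-1, 0, 0], 0],
  [[-1, 0, 0], 0],
])

```text
t: 29.0
eef_pos: [546.0, 169.1, 95.5]
tcp_rot: [3.142, 0.0, 1.571]
ft_force: [1.0, -6.1, 0.9]
opening: 0.585
grip_force: 30.0
```

>>> jog_arm([
  [[-0.5, 0, 0], 0],
  [[-1, 0, 0], 0],
  [[-1, 0, 0], 0],
])

```text
t: 29.3
eef_pos: [546.0, 168.6, 95.4]
tcp_rot: [3.142, -0.0, 1.571]
ft_force: [0.3, -1.8, -0.8]
opening: 0.585
grip_force: 30.0
```

>>> jog_arm([
  [[-0.7, 0, 0], 0],
  [[-0.7, 0, 0], 0],
  [[-0.7, 0, 0], 0],
])

```text
t: 29.6
eef_pos: [546.0, 168.2, 95.5]
tcp_rot: [3.141, -0.001, 1.571]
ft_force: [1.2, 5.1, -2.1]
opening: 0.584
grip_force: 30.0
```

The pull is now resisted at +5 N, so the latch is holding the cap. I'll release, retreat and check.

>>> jog_arm([
  [[0.4, 0, 0], 0],
  [[0.4, 0, 0], 0],
  [[0.4, 0, 0], 0],
  [[0.4, 0, 0], 0],
  [[0.4, 0, 0], 0],
], grip=0.1)

```text
t: 30.1
eef_pos: [546.0, 167.9, 95.5]
tcp_rot: [3.142, 0.0, 1.571]
ft_force: [-0.1, 0.6, -0.3]
opening: 0.894
grip_force: 0.0
```

>>> jog_arm([
  [[0, 0, -15], 0],
  [[0, 0, -50], 0],
  [[0, 0, -95], 0],
  [[-45, 0, -95], 0],
  [[-90, 0, -95], 0],
])

```text
t: 30.6
eef_pos: [546.2, 77.7, 191.9]
tcp_rot: [3.139, 0.0, 1.573]
ft_force: [0.9, 0.2, 0.3]
opening: 0.899
grip_force: 0.0
```

>>> jog_arm([
  [[-50, 0, -10], 0],
  [[-100, 0, -20], 0],
  [[-150, 0, -20], 0],
  [[-190, 0, -20], 0],
  [[-190, 0, -20], 0],
])

```text
t: 31.1
eef_pos: [545.8, -116.4, 210.5]
tcp_rot: [3.141, 0.001, 1.566]
ft_force: [0.4, 0.8, 0.3]
opening: 0.901
grip_force: 0.0
```

Run:
```python
from h import *
np.set_printoptions(precision=1,suppress=True)
q=state(); print(q["t"],q["eef_pos"],q["ft_force"],q["opening"])
for n in("side","top"):
    c=read_camera(n); h=cv2.cvtColor(c["img"],cv2.COLOR_BGR2HSV).astype(int)
    b=(slice(200,290),slice(180,310))
    for nm,m in(("red",((h[...,0]<4)|(h[...,0]>173))&(h[...,1]>150)&(h[...,2]>60)),("orange",(h[...,0]>=5)&(h[...,0]<13)&(h[...,1]>170)&(h[...,2]>60))):
        k=m[b]; ys,xs=np.nonzero(k); print(n,nm,k.sum(),(xs.mean()+180,ys.mean()+200,xs.min()+180,xs.max()+180,ys.min()+200,ys.max()+200) if k.any() else "")
    print("exp latch",proj(c,[546.4,154,129]),"exp cap",proj(c,[546.4,171.3,117.3]))
    for k in("bluebin","grease","wrench"):
        r=cut_out(k,c); print(k,r[0]["box"] if r else None)
```

```text
31.1 [ 545.8 -116.4  210.5] [0.4 0.8 0.3] 0.9012569963526598
side red 0 
side orange 220 (np.float64(274.76363636363635), np.float64(241.79090909090908), np.int64(263), np.int64(283), np.int64(233), np.int64(254))
exp latch [277.1 236.6] exp cap [272.2 245.1]
bluebin [229.1, 170.4, 284.3, 227.2]
grease [306.6, 134.8, 326.9, 163.7]
wrench [329.9, 249.4, 353.9, 318.4]
top red 6 (np.float64(242.0), np.float64(217.5), np.int64(240), np.int64(244), np.int64(217), np.int64(218))
top orange 317 (np.float64(232.09148264984228), np.float64(218.61829652996846), np.int64(225), np.int64(239), np.int64(205), np.int64(233))
exp latch [240.8 217.7] exp cap [232.8 219.6]
bluebin [273.3, 107.6, 327.0, 178.1]
grease None
wrench [247.6, 259.0, 310.4, 330.1]
```

```bash
python3 -c "from cell import job_done; print(job_done())"
```

```text
the job is handed in; nothing more can be done
None
```

I handed the job in: spacer, roller and cap are on the spindle in that order, with the cap pressed home. The latch held it against a 5 N pull and shows red in front of it. The wrist force stayed within about 13 N at the spindle, and the bin and wrench still show where they were. The jar does too, in the side view only.

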